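Fit the divider comb into the rib rack

ROBOT

A 6-joint arm with a two-finger parallel gripper is mounted at the origin on the work surface. World frame = base frame: x ahead of the robot, y to its left, z up, the work surface at z = 0. Lengths are in m, angles in rad, forces in N, time in s.
With the tool pointing down it reaches from about 0.3 to 0.875 m from the base axis. Payload 6.4 kg.
Tool frame: the origin (TCP) lies at the very end of the fingers, on their centre line; the grasp point (between the pads) lies 19 mm behind it; z points along the fingers, y is the direction in which the jaws open and shut (so a half turn about z gives the same grasp; the last joint's range is limited). The gripper opens to 85 mm and grips with 20 to 120 N. Pads are 22 mm wide; open, the fingers measure 114 mm over their backs; the gripper's body (76 mm by 85 mm) begins 54 mm behind the grasp point. The pads swing forward as they close: fully open they stand 13 mm farther back than shut.
Start: joints at [0.975, 0.181, 1.607, -0, 1.354, -0.206], TCP at [0.218, 0.532, 0.231] pointing down, gripper open.
Joint ranges: [-2.99, 2.99], [-0.89, 2.07], [0.3, 2.58], [-1.14, 4.28], [0, 2.63], [-3.12, 3.12]. Speed limits (rad/s): [2.57, 2.57, 3.01, 3.14, 3.14, 3.14].

INTERFACE

Orientations are given as a unit quaternion [w, x, y, z].
In Python, from bench import * gives the robot as it stands.
- The arm moves only by the tool arm_command, never from a script. Its argument "motion" is text: rows parted by semicolons, each of 7 numbers parted by spaces: the shift along the tool's x, y, z in units of 0.2 m (1.0 is 0.2 m), then the turn, a rotation vector about the tool's x, y, z in units of 60 degrees (1.0 is 60 degrees), then the opening, from 0 (shut) to 1 (fully open). In form: tx ty tz ax ay az grip; .... A call has 1 to 10 rows; each row shifts and turns the pose as measured when the row begins, along the tool's axes as they then stand; what a row does not reach is not made up. A row lasts 1/12 s, in which the tool goes at most 41.7 mm and 7.16 degrees, less where a joint would pass 70% of its speed; a pose out of reach is approached as far as the arm can. A call with a number of a shift or a turn outside -1 to 1 is refused whole. A call with a gripper value outside its range is refused whole. The fingers move at their own pace and stop on an object; the grip force is fixed at half the most. Time passes only in rows, so rows that do not move let the fingers close. It gives the time, the measured TCP pose, the force and the opening at its end, in the units of the state.
- get_obs(): the state, without advancing time (a new reading comes with each control period).
- camera(name): name is "side" or "top" or "wrist"; returns a dict with "img" (400x640x3 uint8, red, green, blue), "intrinsics" (3x3 intrinsics, pixels), "pose" (4x4, takes a point from camera to world coordinates); the wrist camera has in their place "mount" (4x4, takes a point from camera to tool coordinates, whose origin is the TCP and whose axes are the flange's). Camera axes: x right, y down, z forward; pixel columns grow to the right and rows downward; lengths in m; the calibration is good to about 2 mm. A picture is of the moment at which its call begins: read the wrist's pose just before it. There is no depth.
- hand_in(): hands the job in, once; it reports no verdict.
Trained networks look in the newest picture that a camera, given by its name, has taken for a name from the list of things; names that differ only in an ending like _2 or _b are one class to them, and where a whole thing is asked for, a point or a joint stands for the part that bears it (a point fixed in the world has none). Each returns a list of dicts, best first, with "conf" (0 to 1); they miss things now and then, are a little off and sometimes report something else, mostly with a low value. They report only what shows in the picture. A call takes as long as a camera call. They do not tell look-alikes from the thing itself.
- search_frame(camera, target): "box" ([left, top, right, bottom] in pixels, round what is visible of it).
The state is a dict: "time_s": time; "q": joint angles; "dq": joint speeds; "joint_efforts": joint torques, N m; "eef_pos": TCP position; "eef_rot": TCP orientation; "wrist_force": force on the tool from outside, world axes, zero at the start; "torque": the same for the moment, N m; "opening": opening from 0.0 (shut) to 1.0 (fully open).
Only numpy, scipy, OpenCV 4.12 (cv2) and the standard library are available. Lean on these libraries where they do the work, as an engineer would, in place of code of your own. Each camera call takes 0.05 s, during which the arm holds its last target.

TASK

Fit the red-handled wooden divider comb into the dark-walled rack: lower it in, keeping hold of it rather than dropping it, so that its three fins slide into the rack's three slots, one in each, right down to the rack's floor. Leave it standing upright and centred along the slots, then let go. Leave the blue-handled four-fin comb, which does not fit, and the glue jar where they are, and do not tip the divider comb over.

Things in the scene. Friction and masses are not known exactly. Their poses are not given: they have to be found in the camera images.
- rack: Rack, fixed. Pale base 120 (x) x 130 (y) x 10 mm; on it 4 upright dark walls along its x, 110 long, 8 thick, tops 45 mm above the bench, at y = -54, -18, 18, 54 mm. Between them 3 slots 28 mm wide, open above and at both ends, centred at y = -36, 0, 36. Origin: centre of the underside; z up. Same either way round. Comb fully home rests on the base, its origin 10 mm above the rack's.
- comb: Divider comb: pale wood, red handle, loose, 126-252 g, standing on its fins. 3 upright fins along its x, 80 long, 8 thick, z 0 to 45 mm, at y = -36, 0, 36. Bridge over them 30 (x) x 90 (y), z 45 to 55, fins showing beyond it on both sides. Handle block 22 (x) x 60 (y), z 55 to 97: grip across the 22 mm. Origin: centre of footprint at the fins' lower edges; z up. Same either way round.
- fine_comb: Bystander, leave alone: comb of the same outer size, plywood with a blue handle, but 4 fins at y = -36, -12, 12, 36 mm, which cannot enter the rack. Loose. Origin and axes as for the divider comb. Which comb stands nearer the robot varies.
- jar: Bystander, leave alone: amber glue jar with a black lid, 56 mm across, 75 mm high, loose, standing on the bench. Origin: centre of its underside.
Mind the look-alikes: they are no part of the job. Leave any pink or turquoise look-alike of the comb alone.

How it is judged:
By the outcome, as a careful person would: the job done as asked, in the order asked, and still so for the second after the job is handed in, with the robot touching nothing.
It also fails if it takes over 34 s, if anything falls off the work surface, if the arm or the gripper's body presses on something with over 40 N, if the wrist force passes 120 N, or if a joint passes its speed limit or range.

## Working session

There is one attempt and no reset: what is moved stays moved. The work goes in short steps, Python scripts to look and compute and a tool call to move; the robot and the scene stay as the last step left them, time stands still between calls to the robot, and variables do not carry over. Pictures are saved under pics/ and viewed, and the job is handed in when it is done.

Besides the shell and the picture viewer there is one more tool, called after ">>>" by a JSON object that holds its "op" and its "data". arm_command: Moves the arm, as the interface text tells. Shifts and turns lie within -1 to 1; 1 stands for 0.2 m of shift or 60 degrees of turn. Its arguments: {"type":"object","properties":{"motion":{"type":"string"}},"required":["motion"]}

```bash
mkdir -p pics; ls
python3 - <<'E'
from bench import *
import cv2,pickle,numpy as np
print(get_obs())
d={}
for n in ["side","top","wrist"]:
    c=camera(n); d[n]=c
    cv2.imwrite(f"pics/{n}0.png",c["img"][:,:,::-1])
    for t in ["rack","comb","fine_comb","jar"]:
        print(n,t,[(np.round(r["box"]).tolist(),round(r["conf"],2)) for r in search_frame(n,t)])
    print(np.round(c["intrinsics"],1).tolist(),np.round(c.get("pose",c.get("mount")),4).tolist())
pickle.dump(d,open("p0.pkl","wb"))
E
```

```text
pics
{'time_s': 0.0, 'q': array([ 9.74695775e-01,  1.81535587e-01,  1.60802075e+00, -5.09497752e-06,
        1.35378632e+00, -2.06319045e-01]), 'dq': array([-0.00016475, -0.00091305, -0.00088305,  0.00078557,  0.00019614,
       -0.00083364]), 'joint_efforts': array([-2.31245713e-04, -4.44876409e+01, -3.51327682e+01, -3.36945359e-04,
        9.21453786e-03,  2.39283942e-06]), 'eef_pos': array([0.21816945, 0.53140343, 0.23038106]), 'eef_rot': array([-3.39425900e-04,  1.93658743e-01,  9.81068563e-01, -8.06486510e-04]), 'wrist_force': array([ 1.07671021, -0.39201422, -0.69887685]), 'torque': array([ 0.02446405,  0.02821322, -0.00994736]), 'opening': 0.9996820122265233}
side rack [([255.0, 294.0, 345.0, 399.0], 0.62)]
side comb [([345.0, 144.0, 391.0, 208.0], 0.94), ([402.0, 130.0, 456.0, 187.0], 0.91), ([346.0, 100.0, 396.0, 152.0], 0.66)]
side fine_comb [([271.0, 111.0, 318.0, 169.0], 0.64)]
side jar [([207.0, 177.0, 242.0, 223.0], 0.93), ([255.0, 294.0, 346.0, 398.0], 0.71)]
[[409.6, 0.0, 317.7], [0.0, 409.6, 204.9], [0.0, 0.0, 1.0]] [[-0.9533, -0.2113, 0.2158, 0.392], [-0.3016, 0.703
[... 155 characters left out ...]
06.0, 249.0], 0.91), ([399.0, 249.0, 463.0, 310.0], 0.9), ([423.0, 175.0, 484.0, 233.0], 0.88)]
top fine_comb [([380.0, 96.0, 432.0, 147.0], 0.75)]
top jar [([381.0, 97.0, 433.0, 147.0], 0.72), ([283.0, 71.0, 310.0, 106.0], 0.63)]
[[438.4, 0.0, 312.7], [0.0, 438.4, 191.5], [0.0, 0.0, 1.0]] [[-0.0217, -0.9995, 0.0216, 0.523], [-0.9996, 0.0214, -0.018, -0.0165], [0.0175, -0.022, -0.9996, 0.8441], [0.0, 0.0, 0.0, 1.0]]
wrist rack [([160.0, 379.0, 182.0, 400.0], 0.91)]
wrist comb []
wrist fine_comb []
wrist jar []
[[284.2, 0.0, 322.5], [0.0, 284.2, 201.7], [0.0, 0.0, 1.0]] [[-0.0004, -0.9542, -0.2992, 0.0768], [1.0, -0.0005, 0.0003, 0.0], [-0.0004, -0.2992, 0.9542, -0.142], [0.0, 0.0, 0.0, 1.0]]
```

View pics/top0.png

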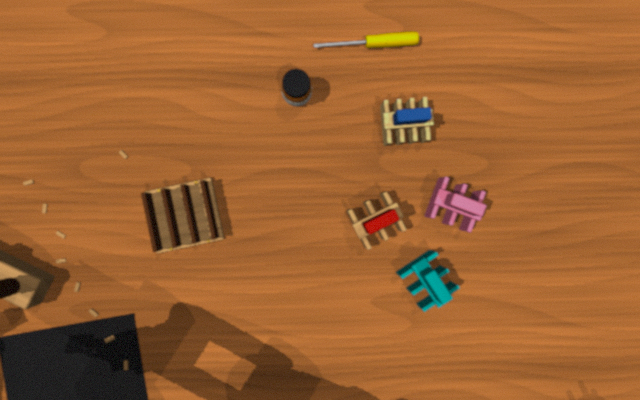

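View pics/side0.png

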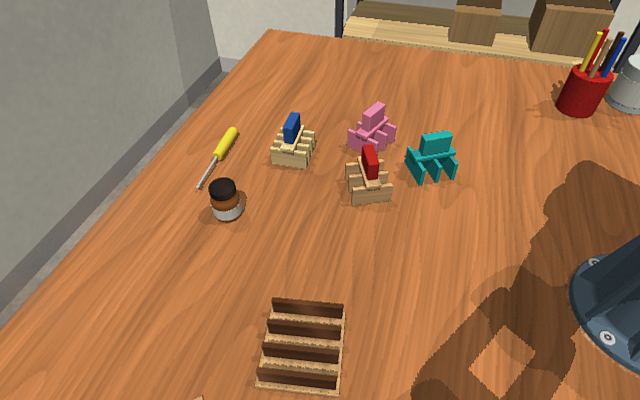

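View pics/wrist0.png

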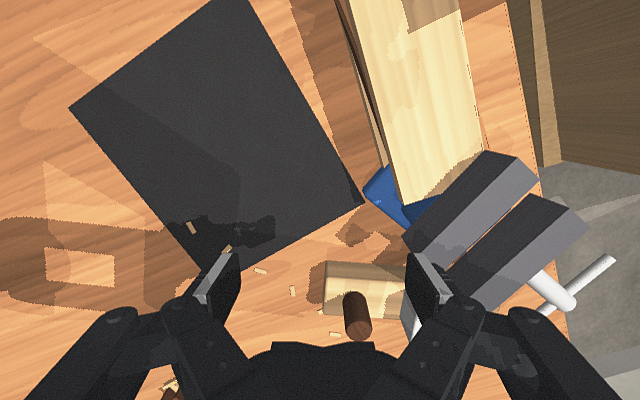

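The top view shows the red comb near (378,220), the rack near (183,215), the blue comb near (408,120) and the jar near (296,85). The pink (460,203) and turquoise (428,281) look-alikes stand close to the red comb. Next I'll zoom in to measure poses.

Run:
```python
import cv2,pickle,numpy as np
d=pickle.load(open("p0.pkl","rb"))
def crop(n,x0,y0,x1,y1,s):
    return cv2.resize(d[n]["img"][y0:y1,x0:x1,::-1],None,fx=s,fy=s,interpolation=cv2.INTER_CUBIC)
a=crop("top",335,180,425,260,4); b=crop("top",135,170,235,260,4)
c=crop("side",330,130,410,210,4); e=crop("side",245,290,355,400,4)
H=lambda *x:cv2.hconcat([cv2.copyMakeBorder(i,0,max(j.shape[0] for j in x)-i.shape[0],0,0,cv2.BORDER_CONSTANT) for i in x])
cv2.imwrite("pics/ct.png",H(a,b)); cv2.imwrite("pics/cs.png",H(c,e))
```

```text
(no output)
```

View pics/ct.png

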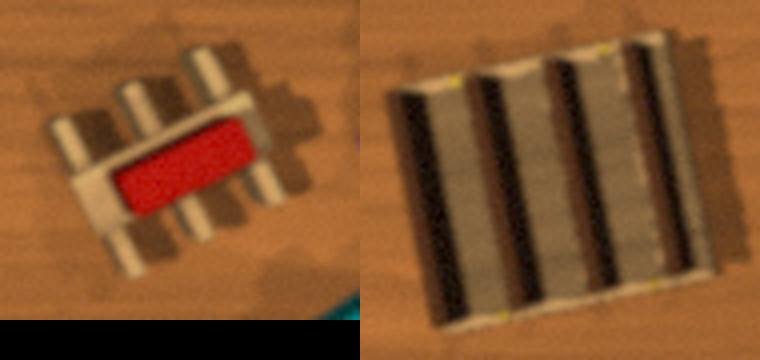

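View pics/cs.png

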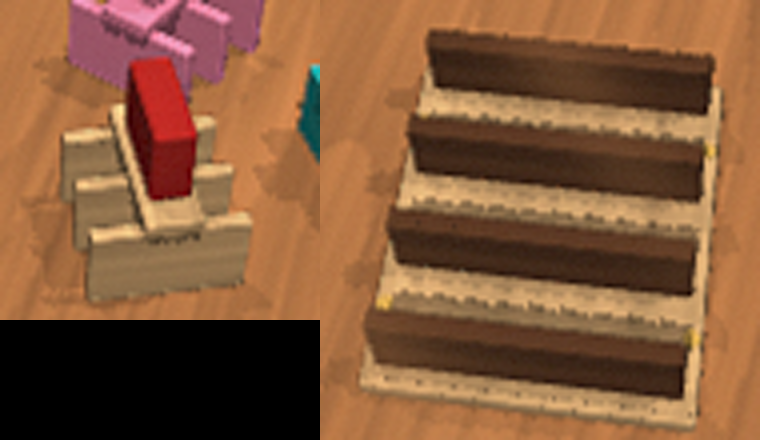

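```bash
cat > h.py <<'E'
import numpy as np,cv2
from scipy.optimize import least_squares
def proj(c,P,T=None):
    T=c["pose"] if T is None else T
    p=(P-T[:3,3])@T[:3,:3]; q=p@c["intrinsics"].T
    return q[:,:2]/q[:,2:]
def world(par,L):
    x,y,t=par; c,s=np.cos(t),np.sin(t); L=np.asarray(L,float)/1000
    return np.c_[x+c*L[:,0]-s*L[:,1],y+s*L[:,0]+c*L[:,1],L[:,2]]
def box(x0,x1,y0,y1,z0,z1):
    V=np.array([[x,y,z] for x in(x0,x1) for y in(y0,y1) for z in(z0,z1)],float)
    return V,[(0,1),(2,3),(4,5),(6,7),(0,2),(1,3),(4,6),(5,7),(0,4),(1,5),(2,6),(3,7)]
RACK=[box(-60,60,-65,65,0,10)]+[box(-55,55,y-4,y+4,10,45) for y in(-54,-18,18,54)]
COMB=[box(-40,40,y-4,y+4,0,45) for y in(-36,0,36)]+[box(-15,15,-45,45,45,55),box(-11,11,-30,30,55,97)]
def draw(im,c,par,M,col,x0,y0,s,z=0,T=None):
    for V,E in M:
        V=V+[0,0,z]
        q=(proj(c,world(par,V),T)-[x0,y0]+.5)*s-.5
        for a,b in E: cv2.line(im,tuple(int(v) for v in q[a].round()),tuple(int(v) for v in q[b].round()),col,1)
E
cat > fit.py <<'E'
import pickle
from h import *
d=pickle.load(open("p0.pkl","rb"))
def px(pts,x0,y0): return (np.array(pts,float)+.5)/4-.5+[x0,y0]
def fit(obs,p0,w=True):
    def f(p): return np.concatenate([(proj(d[n],world(p,L))-P).ravel() for n,L,P in obs])
    r=least_squares(f,p0,loss="soft_l1"); print("p",np.round(r.x,4),np.degrees(r.x[2]).round(2)); print(np.round(f(r.x).reshape(-1,2),1).tolist()); return r.x
ct=("top",[[11,30,97],[11,-30,97],[-11,-30,97],[-11,30,97],[40,36,45],[40,0,45],[40,-36,45]],px([(113,175),(240,118),(262,160),(135,218),(65,118),(132,84),(205,48)],335,180))
cs=("side",[[11,-30,97],[-11,-30,97],[-11,30,97],[11,30,97],[40,40,0],[-40,40,0],[40,40,45],[-40,40,45]],px([(132,65),(165,58),(195,133),(153,140),(90,300),(245,283),(88,237),(250,217)],330,130))
rt=("top",[[60,-65,10],[-60,-65,10]],px([(306,32),(355,271)],135,170))
rs=("side",[[-60,65,0],[60,65,0],[55,-58,45],[-55,-58,45],[55,58,45],[-55,58,45]],px([(372,425),(42,388),(110,32),(394,57),(50,330),(365,365)],245,290))
for o in([ct],[cs],[ct,cs]): C=fit(o,[.45,-.15,.4])
for o in([rt],[rs],[rt,rs]): R=fit(o,[.47,.23,.2])
pickle.dump((C,R),open("est.pkl","wb"))
ims=[]
for n,b in(("top",(335,180,425,260)),("top",(135,170,235,260)),("side",(330,130,410,210)),("side",(245,290,355,400))):
    im=cv2.resize(d[n]["img"][b[1]:b[3],b[0]:b[2],::-1],None,fx=4,fy=4,interpolation=cv2.INTER_CUBIC)
    draw(im,d[n],C,COMB,(0,255,0),b[0],b[1],4); draw(im,d[n],R,RACK,(255,255,0),b[0],b[1],4); 
    ims.append(cv2.copyMakeBorder(im,0,440-im.shape[0],0,0,0))
cv2.imwrite("pics/o1.png",cv2.hconcat(ims[:2]));cv2.imwrite("pics/o2.png",cv2.hconcat(ims[2:]))
E
python3 fit.py
```

```text
p [ 0.4852 -0.1467  0.4081] 23.38
[[0.3, -0.3], [0.3, -0.7], [0.2, 0.5], [0.2, 0.7], [-1.1, -0.5], [0.0, -0.3], [-0.4, 0.5]]
p [ 0.4868 -0.1462  0.4564] 26.15
[[-2.0, -2.0], [0.8, -1.4], [0.9, -0.1], [-0.1, -0.5], [-0.9, 0.7], [-0.9, 0.2], [0.6, 0.6], [0.5, 0.8]]
p [ 0.4855 -0.1467  0.4196] 24.04
[[0.4, -0.2], [0.2, -1.0], [0.3, 0.1], [0.4, 0.7], [-1.2, -0.4], [-0.2, -0.3], [-0.7, 0.3], [-0.8, -2.2], [2.1, -1.4], [1.2, 0.1], [-0.0, -0.6], [-1.1, 0.2], [-0.7, 0.8], [0.4, 0.1], [0.7, 1.4]]
p [0.5029 0.214  0.182 ] 10.43
[[-0.2, -1.2], [0.2, 1.1]]
p [0.5014 0.2149 0.1866] 10.69
[[1.2, 2.1], [-0.2, 1.2], [-0.1, -1.6], [-0.0, -0.8], [-1.7, -0.8], [0.4, -0.1]]
p [0.5016 0.2146 0.1864] 10.68
[[-0.6, -0.6], [-0.0, 1.7], [1.2, 1.9], [-0.2, 1.0], [-0.1, -1.8], [-0.1, -0.9], [-1.7, -1.0], [0.4, -0.3]]
```

```bash
ls pics
```

```text
cs.png
ct.png
o1.png
o2.png
side0.png
top0.png
wrist0.png
```

View pics/o1.png

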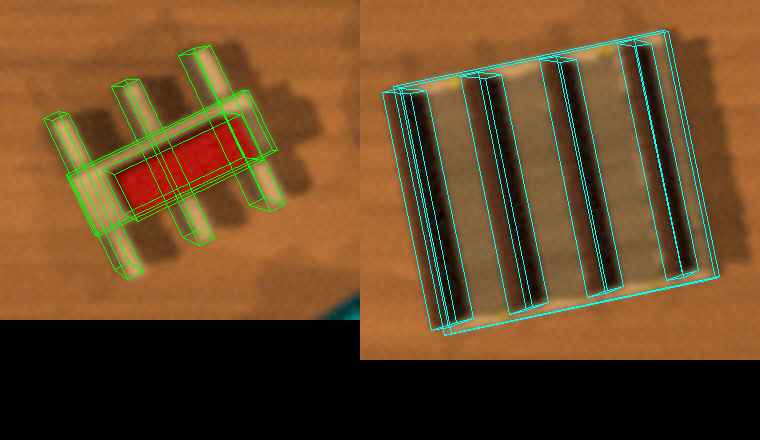

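View pics/o2.png

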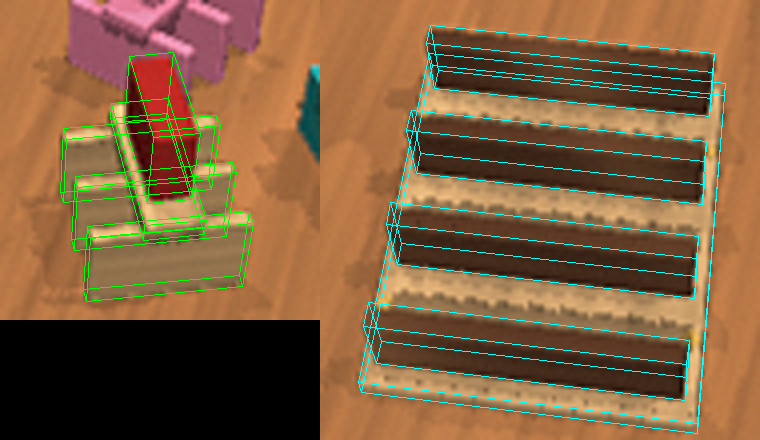

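The overlays fit both views well: comb at (0.4855, -0.147), yaw 24°, and rack at (0.502, 0.2145), yaw 10.7°. Now a planning helper.

```bash
cat > plan.py <<'E'
import sys,numpy as np
from bench import *
from scipy.spatial.transform import Rotation as Ro
def plan(x,y,z,yawdeg,N):
    o=get_obs(); w=o["eef_rot"]; R=Ro.from_quat([w[1],w[2],w[3],w[0]])
    c,s=np.cos(np.radians(yawdeg)),np.sin(np.radians(yawdeg))
    T=Ro.from_matrix(np.c_[[-s,c,0],[c,s,0],[0,0,-1]])
    dp=np.array([x,y,z])-o["eef_pos"]; dr=(R.inv()*T).as_rotvec()
    print("t",round(o["time_s"],2),"pos",o["eef_pos"].round(4),"open",round(o["opening"],3),"F",o["wrist_force"].round(1),"tau",o["torque"].round(2))
    print("err mm",(dp*1000).round(1),"rot deg",np.degrees(dr).round(2))
    for k in range(N):
        Rk=R*Ro.from_rotvec(dr*k/N)
        print(np.r_[Rk.inv().apply(dp/N)/.2, dr/N/np.radians(60)].round(3))
a=[float(v) for v in sys.argv[1:]]
plan(*a[:4],int(a[4]))
E
python3 plan.py .4855 -.1467 .17 24 20
```

```text
t 0.75 pos [0.2185 0.5319 0.2313] open 1.002 F [-0.2 -0.3 -0.3] tau [ 0.   -0.02  0.06]
err mm [ 267.  -678.6  -61.3] rot deg [-0.    0.   43.67]
[-0.126 -0.132  0.015 -0.     0.     0.036]
[-0.131 -0.127  0.015 -0.     0.     0.036]
[-0.136 -0.122  0.015 -0.     0.     0.036]
[-0.14  -0.116  0.015 -0.     0.     0.036]
[-0.145 -0.111  0.015 -0.     0.     0.036]
[-0.149 -0.105  0.015 -0.     0.     0.036]
[-0.153 -0.1    0.015 -0.     0.     0.036]
[-0.156 -0.094  0.015 -0.     0.     0.036]
[-0.16  -0.088  0.015 -0.     0.     0.036]
[-0.163 -0.081  0.015 -0.     0.     0.036]
[-0.166 -0.075  0.015 -0.     0.     0.036]
[-0.169 -0.069  0.015 -0.     0.     0.036]
[-0.171 -0.062  0.015 -0.     0.     0.036]
[-0.174 -0.056  0.015 -0.     0.     0.036]
[-0.176 -0.049  0.015 -0.     0.     0.036]
[-0.177 -0.042  0.015 -0.     0.     0.036]
[-0.179 -0.036  0.015 -0.     0.     0.036]
[-0.18  -0.029  0.015 -0.     0.     0.036]
[-0.181 -0.022  0.015 -0.     0.     0.036]
[-0.182 -0.015  0.015 -0.     0.     0.036]
```

>>> {"op": "arm_command", "data": {"motion": "-0.126 -0.132 0.015 0 0 0.036 1; -0.131 -0.127 0.015 0 0 0.036 1; -0.136 -0.122 0.015 0 0 0.036 1; -0.14 -0.116 0.015 0 0 0.036 1; -0.145 -0.111 0.015 0 0 0.036 1; -0.149 -0.105 0.015 0 0 0.036 1; -0.153 -0.1 0.015 0 0 0.036 1; -0.156 -0.094 0.015 0 0 0.036 1; -0.16 -0.088 0.015 0 0 0.036 1; -0.163 -0.081 0.015 0 0 0.036 1"}}

```text
time_s: 1.58
eef_pos: [0.3535, 0.1853, 0.2006]
eef_rot: [0.002, 0.376, 0.927, 0.004]
wrist_force: [1.3, -0.5, -0.1]
opening: 0.999
```

```bash
python3 plan.py .4855 -.1467 .17 24 12
```

```text
t 1.58 pos [0.3535 0.1853 0.2006] open 0.999 F [ 1.3 -0.5 -0.1] tau [-0.01 -0.05 -0.03]
err mm [ 132.  -332.   -30.6] rot deg [ 0.47 -0.07 21.87]
[-0.136 -0.061  0.012  0.001 -0.     0.03 ]
[-0.138 -0.057  0.012  0.001 -0.     0.03 ]
[-0.139 -0.052  0.012  0.001 -0.     0.03 ]
[-0.141 -0.048  0.012  0.001 -0.     0.03 ]
[-0.142 -0.043  0.012  0.001 -0.     0.03 ]
[-0.144 -0.039  0.013  0.001 -0.     0.03 ]
[-0.145 -0.034  0.013  0.001 -0.     0.03 ]
[-0.146 -0.03   0.013  0.001 -0.     0.03 ]
[-0.147 -0.025  0.013  0.001 -0.     0.03 ]
[-0.148 -0.02   0.013  0.001 -0.     0.03 ]
[-0.148 -0.015  0.013  0.001 -0.     0.03 ]
[-0.148 -0.011  0.013  0.001 -0.     0.03 ]
```

Tracking is good, so I'm continuing.

>>> {"op": "arm_command", "data": {"motion": "-0.162 -0.073 0.015 0.001 0 0.036 1; -0.166 -0.067 0.015 0.001 0 0.036 1; -0.168 -0.06 0.015 0.001 0 0.036 1; -0.17 -0.053 0.015 0.001 0 0.036 1; -0.172 -0.046 0.015 0.001 0 0.036 1; -0.174 -0.04 0.015 0.001 0 0.036 1; -0.175 -0.033 0.015 0.001 0 0.036 1; -0.176 -0.026 0.015 0.001 0 0.036 1; -0.177 -0.019 0.015 0.001 0 0.036 1; -0.177 -0.012 0.015 0.001 0 0.036 1"}}

```text
time_s: 2.42
eef_pos: [0.489, -0.1653, 0.1728]
eef_rot: [0.004, 0.552, 0.834, 0.001]
wrist_force: [1.7, -0.9, 0.8]
opening: 1.0
```

```bash
python3 plan.py .4855 -.1467 .15 24 3
python3 - <<'E'
from bench import *
import pickle
from h import *
from scipy.spatial.transform import Rotation as Ro
o=get_obs(); c=camera("wrist"); w=o["eef_rot"]
T=np.eye(4); T[:3,:3]=Ro.from_quat([w[1],w[2],w[3],w[0]]).as_matrix(); T[:3,3]=o["eef_pos"]; T=T@c["mount"]
c["T"]=T; pickle.dump(c,open("w1.pkl","wb"))
im=c["img"][:,:,::-1].copy()
cv2.imwrite("pics/w1raw.png",im)
draw(im,c,pickle.load(open("est.pkl","rb"))[0],COMB,(0,255,0),0,0,1,T=T); cv2.imwrite("pics/w1.png",im)
E
```

```text
t 2.42 pos [ 0.489  -0.1653  0.1728] open 1.0 F [ 1.7 -0.9  0.8] tau [ 0.07 -0.01  0.01]
err mm [ -3.5  18.6 -22.8] rot deg [ 0.36  0.27 -1.01]
[ 0.031  0.006  0.038  0.002  0.002 -0.006]
[ 0.031  0.007  0.038  0.002  0.002 -0.006]
[ 0.031  0.007  0.038  0.002  0.002 -0.006]
```

View pics/w1.png

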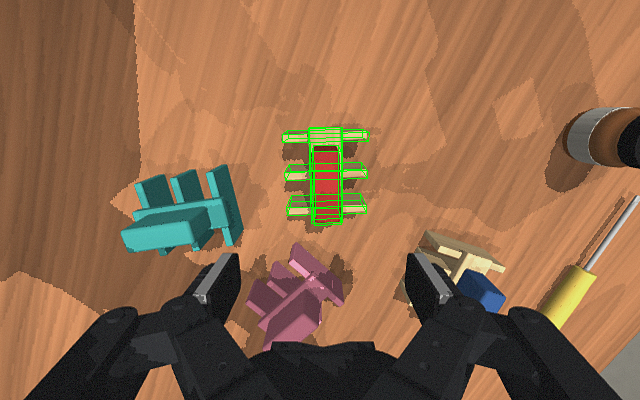

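The wrist overlay of the comb (315,180) matches. The turquoise (185,210) and pink (295,295) look-alikes are clear of the finger path. I'll centre first, then descend.

>>> {"op": "arm_command", "data": {"motion": "0.047 0.01 0.04 0.003 0.002 -0.008 1; 0.047 0.01 0.04 0.003 0.002 -0.008 1; 0 0 0.03 0 0 0 1; 0 0 0 0 0 0 1"}}

```text
time_s: 2.8
eef_pos: [0.4871, -0.1535, 0.148]
eef_rot: [0.001, 0.548, 0.836, -0.002]
wrist_force: [-1.1, 0.8, 0.9]
opening: 1.0
```

```bash
python3 plan.py .4855 -.1467 .063 24 5
```

```text
t 2.8 pos [ 0.4871 -0.1535  0.148 ] open 1.0 F [-1.1  0.8  0.9] tau [-0.02 -0.01 -0.02]
err mm [ -1.6   6.8 -85. ] rot deg [-0.07  0.22 -0.53]
[ 0.007  0.001  0.085 -0.     0.001 -0.002]
[ 0.007  0.001  0.085 -0.     0.001 -0.002]
[ 0.007  0.001  0.085 -0.     0.001 -0.002]
[ 0.007  0.001  0.085 -0.     0.001 -0.002]
[ 0.007  0.001  0.085 -0.     0.001 -0.002]
```

>>> {"op": "arm_command", "data": {"motion": "0.03 0.004 0.05 0 0.002 -0.008 1; 0.01 0 0.08 0 0 0 1; 0 0 0.08 0 0 0 1; 0 0 0.07 0 0 0 1; 0 0 0.06 0 0 0 1; 0 0 0.04 0 0 0 1; 0 0 0 0 0 0 1"}}

```text
time_s: 3.38
eef_pos: [0.4825, -0.1357, 0.0673]
eef_rot: [0.0, 0.539, 0.842, -0.0]
wrist_force: [0.8, 0.2, -0.4]
opening: 0.999
```

```bash
python3 plan.py .4855 -.1467 .063 24 1
```

```text
t 3.38 pos [ 0.4825 -0.1357  0.0673] open 0.999 F [ 0.8  0.2 -0.4] tau [-0.03 -0.06 -0.03]
err mm [  3.  -11.   -4.3] rot deg [-0.01  0.05  0.81]
[-0.056 -0.009  0.021 -0.     0.001  0.013]
```

>>> {"op": "arm_command", "data": {"motion": "-0.045 -0.006 0.014 0 0 0.01 1; 0 0 0 0 0 0 1; 0 0 0 0 0 0 1"}}

```text
time_s: 3.63
eef_pos: [0.4855, -0.1438, 0.0647]
eef_rot: [0.0, 0.542, 0.84, -0.0]
wrist_force: [0.7, -0.1, 0.1]
opening: 1.0
```

```bash
python3 plan.py .4855 -.1467 .063 24 1
```

```text
t 3.63 pos [ 0.4855 -0.1438  0.0647] open 1.0 F [ 0.7 -0.1  0.1] tau [ 0.02 -0.07  0.03]
err mm [ 0.  -2.9 -1.7] rot deg [-0.    0.06  0.3 ]
[-0.013 -0.006  0.009 -0.     0.001  0.005]
```

>>> {"op": "arm_command", "data": {"motion": "-0.012 -0.004 0.006 0 0 0.004 1; 0 0 0 0 0 0 0.6; 0 0 0 0 0 0 0.3; 0 0 0 0 0 0 0; 0 0 0 0 0 0 0; 0 0 0 0 0 0 0; 0 0 0 0 0 0 0; 0 0 0 0 0 0 0"}}

```text
time_s: 4.3
eef_pos: [0.4875, -0.1481, 0.0659]
eef_rot: [0.003, 0.545, 0.839, -0.0]
wrist_force: [0.6, 0.5, -0.3]
opening: 0.247
```

```bash
python3 plan.py .4855 -.1467 .063 24 1
```

```text
t 4.3 pos [ 0.4875 -0.1481  0.0659] open 0.247 F [ 0.6  0.5 -0.3] tau [ 0.04 -0.03  0.01]
err mm [-2.   1.4 -2.9] rot deg [ 0.16  0.28 -0.02]
[ 0.011 -0.006  0.014  0.003  0.005 -0.   ]
```

>>> {"op": "arm_command", "data": {"motion": "0 0 -0.04 0 0 0 0; 0 0 -0.08 0 0 0 0; 0 0 -0.1 0 0 0 0; 0 0 -0.1 0 0 0 0; 0 0 -0.08 0 0 0 0; 0 0 -0.04 0 0 0 0; 0 0 0 0 0 0 0; 0 0 0 0 0 0 0"}}

```text
time_s: 4.97
eef_pos: [0.485, -0.1463, 0.158]
eef_rot: [0.0, 0.545, 0.839, -0.0]
wrist_force: [-0.3, 0.3, -1.4]
opening: 0.247
```

```bash
cat > look.py <<'E'
import sys,pickle
from bench import *
from h import *
n=sys.argv[1]; d={}
for v in("top","side"):
    c=camera(v); d[v]=c; cv2.imwrite(f"pics/{v}{n}.png",c["img"][:,:,::-1])
from scipy.spatial.transform import Rotation as Ro
o=get_obs(); c=camera("wrist"); w=o["eef_rot"]
T=np.eye(4); T[:3,:3]=Ro.from_quat([w[1],w[2],w[3],w[0]]).as_matrix(); T[:3,3]=o["eef_pos"]; c["T"]=T@c["mount"]; c["obs"]=o
d["wrist"]=c; cv2.imwrite(f"pics/wrist{n}.png",c["img"][:,:,::-1])
pickle.dump(d,open(f"v{n}.pkl","wb"))
E
python3 look.py 2; python3 plan.py .502 .2146 .16 10.7 10
```

```text
t 5.12 pos [ 0.4843 -0.1459  0.1568] open 0.246 F [ 0.5 -0.4 -2.2] tau [-0.    0.04 -0.02]
err mm [ 17.7 360.5   3.2] rot deg [-0.1  -0.07 13.3 ]
[ 0.161  0.081 -0.001 -0.    -0.     0.022]
[ 0.163  0.078 -0.001 -0.    -0.     0.022]
[ 0.165  0.074 -0.002 -0.    -0.     0.022]
[ 0.166  0.07  -0.002 -0.    -0.     0.022]
[ 0.168  0.066 -0.002 -0.    -0.     0.022]
[ 0.169  0.062 -0.002 -0.    -0.     0.022]
[ 0.171  0.058 -0.002 -0.    -0.     0.022]
[ 0.172  0.054 -0.002 -0.    -0.     0.022]
[ 0.173  0.05  -0.002 -0.    -0.     0.022]
[ 0.174  0.046 -0.002 -0.    -0.     0.022]
```

View pics/side2.png

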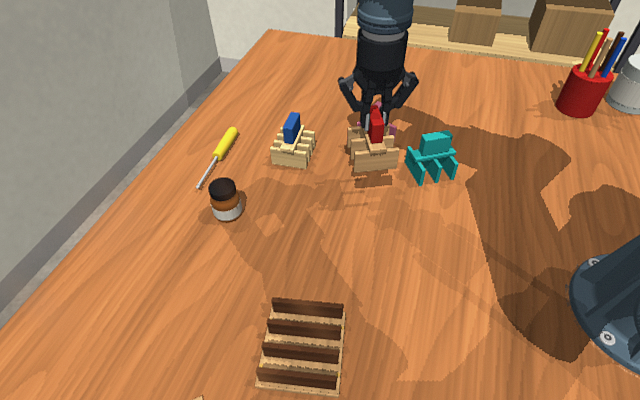

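View pics/wrist2.png

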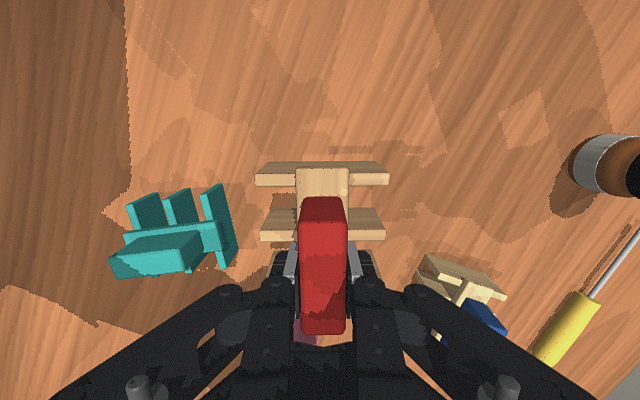

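The comb is gripped and lifted level. I'll check the hold with an overlay while finding the in-hand offset.

Run:
```python
import pickle
from h import *
d=pickle.load(open("v2.pkl","rb"))
par=(.4834,-.144,np.radians(24.0)); z=91
w=d["wrist"]; im=w["img"][100:380,180:460,::-1]; im=cv2.resize(im,None,fx=2,fy=2); draw(im,w,par,COMB,(0,255,0),180,100,2,z=z,T=w["T"]); 
s=d["side"]; b=cv2.resize(s["img"][90:190,320:420,::-1],None,fx=2.4,fy=2.4,interpolation=cv2.INTER_CUBIC); draw(b,s,par,COMB,(0,255,0),320,90,2.4,z=z)
t=d["top"]; a=cv2.resize(t["img"][170:270,330:430,::-1],None,fx=2.4,fy=2.4,interpolation=cv2.INTER_CUBIC); draw(a,t,par,COMB,(0,255,0),330,170,2.4,z=z)
r=cv2.vconcat([a,b]); r=cv2.copyMakeBorder(r,0,560-r.shape[0],0,0,0)
cv2.imwrite("pics/o3.png",cv2.hconcat([im,r]))
```

```text
(no output)
```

View pics/o3.png

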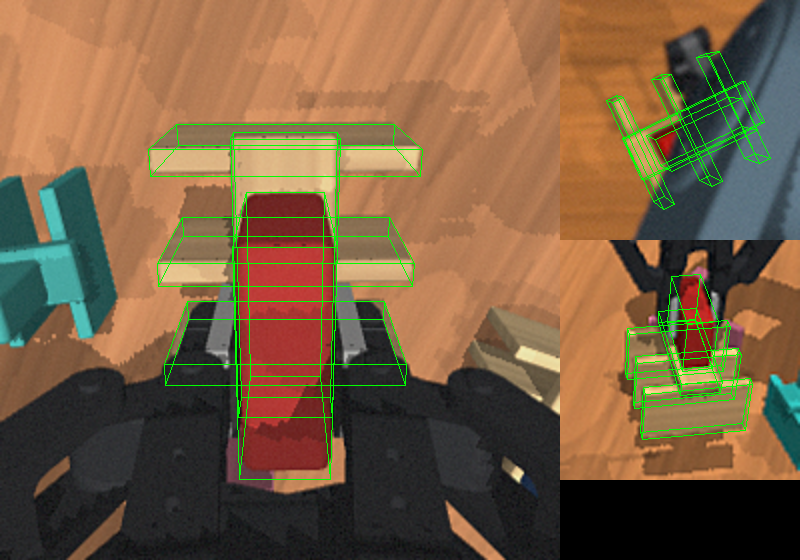

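The overlay matches in all three views. Now carrying it to above the rack.

>>> {"op": "arm_command", "data": {"motion": "0.08 0.04 0 0 0 0.01 0; 0.14 0.07 0 0 0 0.02 0; 0.163 0.075 0 0 0 0.024 0; 0.165 0.072 0 0 0 0.024 0; 0.166 0.068 0 0 0 0.024 0; 0.168 0.064 0 0 0 0.024 0; 0.17 0.06 0 0 0 0.024 0; 0.171 0.056 0 0 0 0.024 0; 0.14 0.042 0 0 0 0.02 0; 0.08 0.022 0 0 0 0.01 0"}}

```text
time_s: 5.95
eef_pos: [0.4965, 0.1735, 0.1456]
eef_rot: [-0.008, 0.639, 0.769, -0.006]
wrist_force: [-0.4, -1.2, -1.5]
opening: 0.247
```

```bash
python3 plan.py .5024 .2125 .15 10.7 3
```

```text
t 5.95 pos [0.4965 0.1735 0.1456] open 0.247 F [-0.4 -1.2 -1.5] tau [-0.06 -0.03  0.  ]
err mm [ 5.9 39.   4.4] rot deg [-1.1  -0.32 -0.18]
[ 0.062  0.021 -0.007 -0.006 -0.002 -0.001]
[ 0.062  0.022 -0.007 -0.006 -0.002 -0.001]
[ 0.062  0.022 -0.007 -0.006 -0.002 -0.001]
```

>>> {"op": "arm_command", "data": {"motion": "0.08 0.03 -0.01 -0.007 -0.003 -0.002 0; 0.05 0.018 0 -0.003 0 0 0; 0.02 0.006 0 0 0 0 0; 0 0 0 0 0 0 0; 0 0 0 0 0 0 0"}}

```text
time_s: 6.37
eef_pos: [0.4979, 0.2099, 0.142]
eef_rot: [-0.007, 0.636, 0.771, -0.006]
wrist_force: [-0.7, -0.4, -0.6]
opening: 0.247
```

```bash
python3 plan.py .5024 .2125 .15 10.7 1
```

```text
t 6.37 pos [0.4979 0.2099 0.142 ] open 0.247 F [-0.7 -0.4 -0.6] tau [ 0.01 -0.01 -0.03]
err mm [4.5 2.6 8. ] rot deg [-1.04 -0.17  0.27]
[ 0.009  0.024 -0.04  -0.017 -0.003  0.005]
```

>>> {"op": "arm_command", "data": {"motion": "0.009 0.024 -0.02 -0.02 -0.003 0.005 0; 0 0 0 0 0 0 0; 0 0 0 0 0 0 0"}}

```text
time_s: 6.62
eef_pos: [0.5026, 0.21, 0.1454]
eef_rot: [0.001, 0.64, 0.769, 0.001]
wrist_force: [-1.0, 0.2, -2.0]
opening: 0.249
```

```bash
python3 plan.py .5024 .2125 .15 10.7 1; python3 look.py 3
python3 - <<'E'
import pickle
from h import *
d=pickle.load(open("v3.pkl","rb")); R=pickle.load(open("est.pkl","rb"))[1]
w=d["wrist"]; im=w["img"][:,:,::-1].copy(); o=w["obs"]
q=o["eef_rot"]; yaw=2*np.arctan2(q[1],q[2]); phi=np.pi/2-yaw; print(np.degrees(phi))
y=np.array([-np.sin(phi),np.cos(phi)]); p=o["eef_pos"][:2]+.0021*y
par=(p[0],p[1],phi); z=o["eef_pos"][2]*1000-65.7
cv2.imwrite("pics/w3.png",im)
draw(im,w,par,COMB,(0,255,0),0,0,1,z=z,T=w["T"]); draw(im,w,R,RACK,(255,255,0),0,0,1,T=w["T"])
cv2.imwrite("pics/o4.png",im)
s=d["side"]; b=cv2.resize(s["img"][200:400,200:400,::-1],None,fx=3,fy=3,interpolation=cv2.INTER_CUBIC);draw(b,s,par,COMB,(0,255,0),200,200,3,z=z); draw(b,s,R,RACK,(255,255,0),200,200,3)
cv2.imwrite("pics/o5.png",b)
E
```

```text
t 6.62 pos [0.5026 0.21   0.1454] open 0.249 F [-1.   0.2 -2. ] tau [-0.   -0.04 -0.  ]
err mm [-0.2  2.5  4.6] rot deg [ 0.17  0.07 -0.24]
[ 0.013  0.001 -0.023  0.003  0.001 -0.004]
10.460277259009258
```

View pics/o4.png

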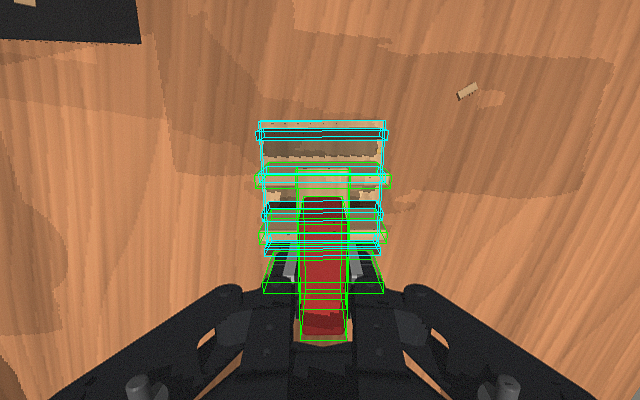

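View pics/o5.png

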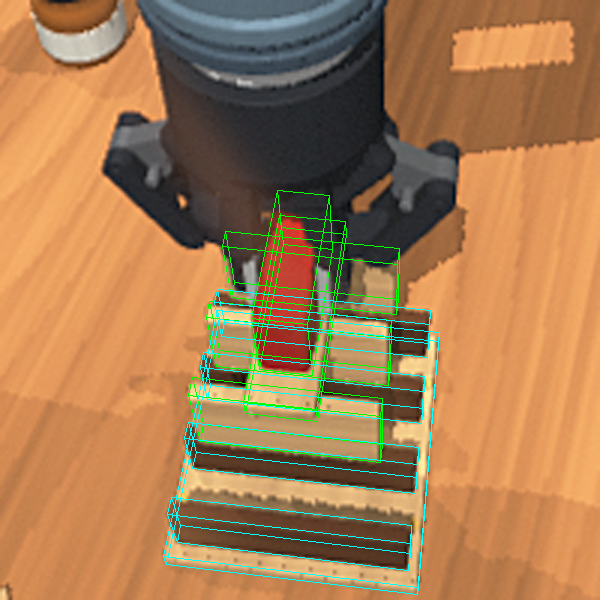

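Both overlays agree (comb and rack): the three fins lie over the three slots. Lowering now.

>>> {"op": "arm_command", "data": {"motion": "0.012 0.001 0.02 0.002 0 -0.003 0; 0 0 0.04 0 0 0 0; 0 0 0.05 0 0 0 0; 0 0 0.04 0 0 0 0; 0 0 0.02 0 0 0 0; 0 0 0 0 0 0 0"}}

```text
time_s: 7.27
eef_pos: [0.5022, 0.2122, 0.1075]
eef_rot: [0.0, 0.639, 0.77, -0.0]
wrist_force: [-0.3, -0.1, -2.6]
opening: 0.247
```

```bash
python3 plan.py .5024 .2125 .0757 10.7 1
```

```text
t 7.27 pos [0.5022 0.2122 0.1075] open 0.247 F [-0.3 -0.1 -2.6] tau [0.04 0.02 0.04]
err mm [  0.2   0.3 -31.8] rot deg [ 0.01  0.06 -0.08]
[ 0.001  0.001  0.159  0.     0.001 -0.001]
```

Pose is good. The fins are just above the wall tops or entering, with no contact force.

>>> {"op": "arm_command", "data": {"motion": "0 0 0.03 0 0 0 0; 0 0 0.04 0 0 0 0; 0 0 0.03 0 0 0 0; 0 0 0.02 0 0 0 0; 0 0 0.01 0 0 0 0; 0 0 0 0 0 0 0"}}

```text
time_s: 7.77
eef_pos: [0.5016, 0.2121, 0.0776]
eef_rot: [-0.0, 0.639, 0.77, -0.001]
wrist_force: [1.2, -0.8, -1.0]
opening: 0.245
```

```bash
python3 plan.py .5024 .2125 .0757 10.7 1
```

```text
t 7.77 pos [0.5016 0.2121 0.0776] open 0.245 F [ 1.2 -0.8 -1. ] tau [-0.01  0.04  0.  ]
err mm [ 0.8  0.4 -1.9] rot deg [-0.1   0.06 -0.07]
[ 0.001  0.004  0.009 -0.002  0.001 -0.001]
```

>>> {"op": "arm_command", "data": {"motion": "0 0.003 0.005 0 0 0 0; 0 0 0.005 0 0 0 0; 0 0 0 0 0 0 0"}}

```text
time_s: 8.02
eef_pos: [0.5027, 0.2126, 0.0765]
eef_rot: [-0.0, 0.639, 0.77, -0.001]
wrist_force: [-0.0, 0.1, -1.7]
opening: 0.245
```

```bash
python3 plan.py .5024 .2125 .0757 10.7 1
```

```text
t 8.02 pos [0.5027 0.2126 0.0765] open 0.245 F [-0.   0.1 -1.7] tau [ 0.03 -0.02 -0.02]
err mm [-0.3 -0.1 -0.8] rot deg [-0.06  0.04 -0.07]
[-0.    -0.001  0.004 -0.001  0.001 -0.001]
```

>>> {"op": "arm_command", "data": {"motion": "0 0 0.006 0 0 0 0; 0 0 0 0 0 0 0; 0 0 0 0 0 0 0"}}

```text
time_s: 8.27
eef_pos: [0.5037, 0.213, 0.0766]
eef_rot: [0.001, 0.639, 0.77, 0.0]
wrist_force: [0.3, 0.2, -2.2]
opening: 0.249
```

```bash
python3 plan.py .5024 .2125 .0757 10.7 1
```

```text
t 8.27 pos [0.5037 0.213  0.0766] open 0.249 F [ 0.3  0.2 -2.2] tau [-0.02  0.   -0.  ]
err mm [-1.3 -0.5 -0.9] rot deg [ 0.09  0.03 -0.06]
[-0.001 -0.007  0.004  0.002  0.001 -0.001]
```

>>> {"op": "arm_command", "data": {"motion": "-0.001 -0.006 0.01 0 0 0 0; 0 0 0 0 0 0 0; 0 0 0 0 0 0 0"}}

```text
time_s: 8.52
eef_pos: [0.5043, 0.2134, 0.0765]
eef_rot: [0.002, 0.639, 0.77, 0.002]
wrist_force: [-0.4, -0.2, -2.0]
opening: 0.247
```

```bash
python3 plan.py .5024 .2125 .0757 10.7 1
```

```text
t 8.52 pos [0.5043 0.2134 0.0765] open 0.247 F [-0.4 -0.2 -2. ] tau [ 0.03  0.03 -0.02]
err mm [-1.9 -0.9 -0.8] rot deg [ 0.35 -0.02 -0.06]
[-0.003 -0.01   0.004  0.006 -0.    -0.001]
```

>>> {"op": "arm_command", "data": {"motion": "-0.003 -0.01 0.008 0.006 0 0 0; 0 -0.003 0.008 0.002 0 0 0; 0 0 0.005 0 0 0 0"}}

```text
time_s: 8.77
eef_pos: [0.5042, 0.2135, 0.0759]
eef_rot: [0.0, 0.638, 0.77, 0.002]
wrist_force: [-4.6, -1.5, 8.2]
opening: 0.251
```

```bash
python3 plan.py .5024 .2125 .0757 10.7 1
```

```text
t 8.77 pos [0.5042 0.2135 0.0759] open 0.251 F [-4.6 -1.5  8.2] tau [-0.55  0.68 -0.16]
err mm [-1.8 -1.  -0.2] rot deg [ 0.16 -0.08 -0.05]
[-0.003 -0.01   0.001  0.003 -0.001 -0.001]
```

It has made floor contact (8 N up) at the expected height. Looking before release.

```bash
cat > ov.py <<'E'
import pickle,sys
from h import *
n=sys.argv[1]
d=pickle.load(open(f"v{n}.pkl","rb")); R=pickle.load(open("est.pkl","rb"))[1]
ims=[]
for v,b in(("side",(230,260,360,400)),("top",(125,160,245,270))):
    s=d[v]; i=cv2.resize(s["img"][b[1]:b[3],b[0]:b[2],::-1],None,fx=4 if v=="side" else 2,fy=4 if v=="side" else 2,interpolation=cv2.INTER_CUBIC); f=4 if v=="side" else 2
    draw(i,s,R,COMB,(0,255,0),b[0],b[1],f,z=10); draw(i,s,R,RACK[:1],(255,255,0),b[0],b[1],f); ims.append(cv2.copyMakeBorder(i,0,560-i.shape[0],0,0,0))
cv2.imwrite(f"pics/ov{n}.png",cv2.hconcat(ims))
E
python3 look.py 4; python3 ov.py 4
```

```text
(no output)
```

View pics/ov4.png

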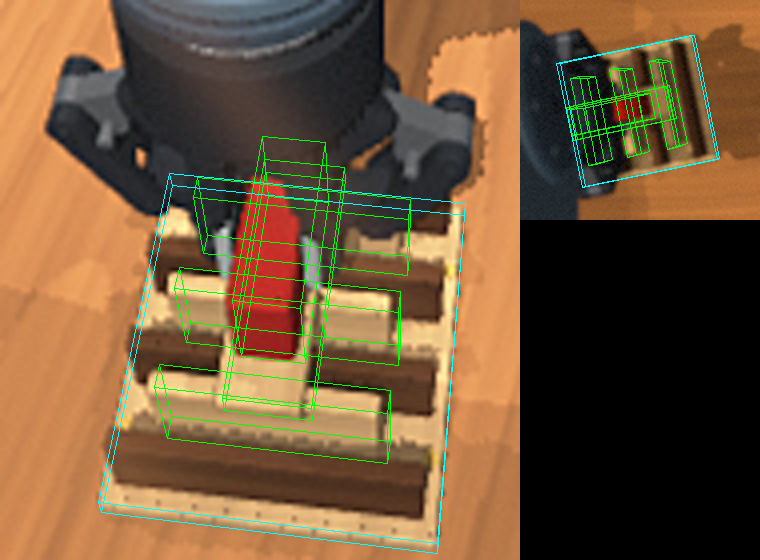

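View pics/wrist4.png

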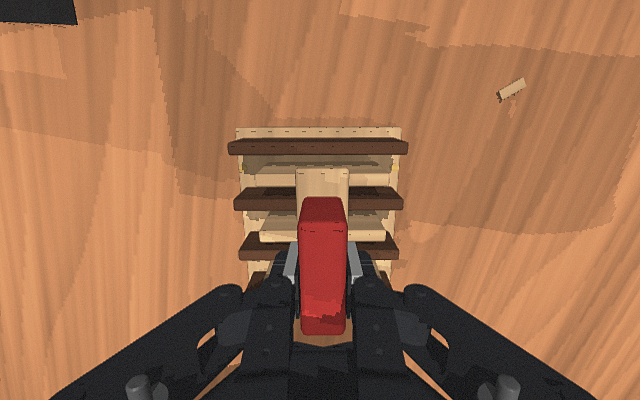

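The fins sit in the three slots, but the comb is about 2.5–3 mm too far +x along them: wrist view fin centre at column 323 against the walls' 318, and the side view agrees. I'll lift slightly, shift and lower again.

>>> {"op": "arm_command", "data": {"motion": "0 0 -0.012 0.002 0 0 0; 0 -0.014 0 0 0 0 0; 0 -0.004 0 0 0 0 0; 0 0 0 0 0 0 0"}}

```text
time_s: 9.25
eef_pos: [0.4997, 0.2124, 0.0778]
eef_rot: [-0.001, 0.639, 0.77, 0.0]
wrist_force: [0.2, 1.5, -1.5]
opening: 0.243
```

```bash
python3 plan.py .5015 .2127 .0757 10.7 1
```

```text
t 9.25 pos [0.4997 0.2124 0.0778] open 0.243 F [ 0.2  1.5 -1.5] tau [-0.04 -0.01 -0.01]
err mm [ 1.8  0.3 -2.1] rot deg [-0.04 -0.07 -0.07]
[-0.     0.009  0.01  -0.001 -0.001 -0.001]
```

>>> {"op": "arm_command", "data": {"motion": "0 0.006 0.006 0 0 0 0; 0 0 0.006 0 0 0 0; 0 0 0.006 0 0 0 0"}}

```text
time_s: 9.5
eef_pos: [0.5008, 0.213, 0.076]
eef_rot: [-0.001, 0.638, 0.77, -0.0]
wrist_force: [-5.0, -1.7, 13.8]
opening: 0.248
```

```bash
python3 plan.py .5015 .2127 .0757 10.7 1
```

```text
t 9.5 pos [0.5008 0.213  0.076 ] open 0.248 F [-5.  -1.7 13.8] tau [-0.58  0.85 -0.12]
err mm [ 0.7 -0.3 -0.3] rot deg [-0.08 -0.09 -0.05]
[-0.002  0.003  0.001 -0.001 -0.001 -0.001]
```

```bash
python3 look.py 5; python3 ov.py 5
python3 - <<'E'
import cv2
cv2.imwrite("pics/w5c.png",cv2.resize(cv2.imread("pics/wrist5.png")[110:310,210:430],None,fx=3,fy=3))
E
```

```text
(no output)
```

View pics/ov5.png

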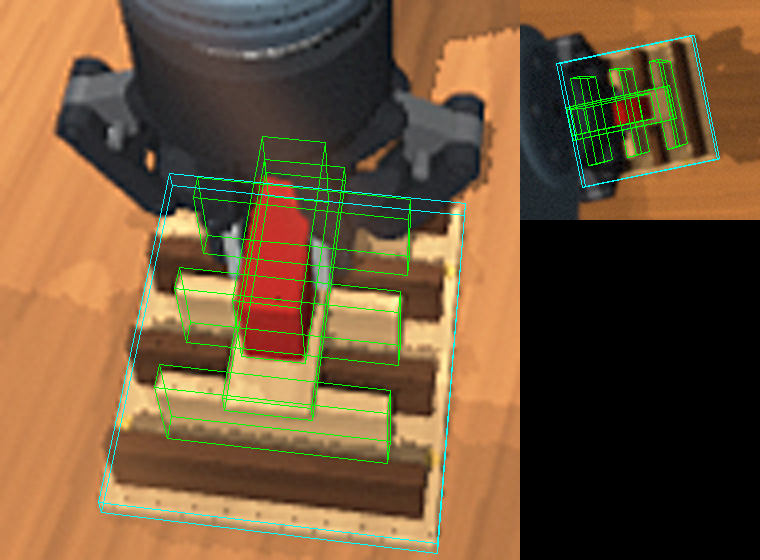

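View pics/w5c.png

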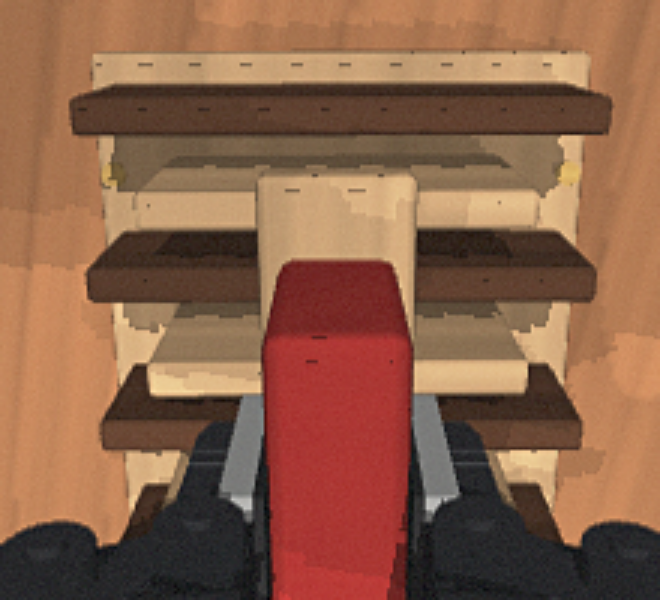

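The comb now matches the target overlay in the side view and is centred in the wrist view (fin centre 337, wall centre 341 in the 3x crop, so under 1 mm off). Releasing.

>>> {"op": "arm_command", "data": {"motion": "0 0 -0.002 0 0 0 0; 0 0 0 0 0 0 0.4; 0 0 0 0 0 0 0.7; 0 0 0 0 0 0 1; 0 0 0 0 0 0 1; 0 0 0 0 0 0 1; 0 0 0 0 0 0 1; 0 0 0 0 0 0 1"}}

```text
time_s: 10.32
eef_pos: [0.5016, 0.213, 0.076]
eef_rot: [-0.001, 0.639, 0.77, 0.0]
wrist_force: [-0.2, 0.2, 0.4]
opening: 0.999
```

```bash
python3 plan.py .5015 .2127 .0757 10.7 1
```

```text
t 10.32 pos [0.5016 0.213  0.076 ] open 0.999 F [-0.2  0.2  0.4] tau [ 0.02 -0.01 -0.02]
err mm [-0.1 -0.3 -0.3] rot deg [-0.03 -0.09 -0.07]
[-0.001 -0.001  0.001 -0.001 -0.001 -0.001]
```

Fully open with no contact. Next I'll retreat straight up, then back out of the camera view.

>>> {"op": "arm_command", "data": {"motion": "0 0 -0.05 0 0 0 1; 0 0 -0.1 0 0 0 1; 0 0 -0.15 0 0 0 1; 0 0 -0.15 0 0 0 1; 0 0 -0.12 0 0 0 1; 0 0 -0.1 0 0 0 1; 0.06 -0.1 -0.05 0 0 0 1; 0.1 -0.1 0 0 0 0 1; 0.16 -0.1 0 0 0 0 1; 0.16 -0.08 0 0 0 0 1"}}

```text
time_s: 11.15
eef_pos: [0.4108, 0.2908, 0.2343]
eef_rot: [0.001, 0.642, 0.766, 0.002]
wrist_force: [0.5, 0.6, -0.1]
opening: 1.0
```

>>> {"op": "arm_command", "data": {"motion": "0.16 -0.1 0 0 0 0 1; 0.16 -0.1 0 0 0 0 1; 0.16 -0.08 0 0 0 0 1; 0.14 -0.05 0 0 0 0 1; 0.06 0 0 0 0 0 1; 0 0 0 0 0 0 1; 0 0 0 0 0 0 1; 0 0 0 0 0 0 1"}}

```text
time_s: 11.82
eef_pos: [0.3124, 0.4223, 0.2425]
eef_rot: [0.001, 0.64, 0.768, 0.007]
wrist_force: [-0.5, 0.2, 0.6]
opening: 1.0
```

```bash
python3 look.py 6; python3 ov.py 6
python3 - <<'E'
import cv2
im=cv2.imread("pics/top6.png"); cv2.imwrite("pics/t6c.png",cv2.resize(im[165:265,125:245],None,fx=5,fy=5,interpolation=cv2.INTER_CUBIC))
E
```

```text
(no output)
```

View pics/ov6.png

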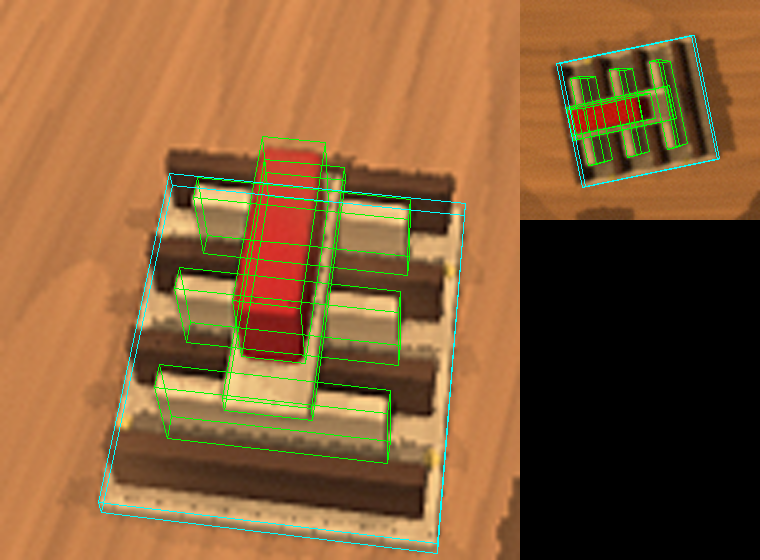

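View pics/t6c.png

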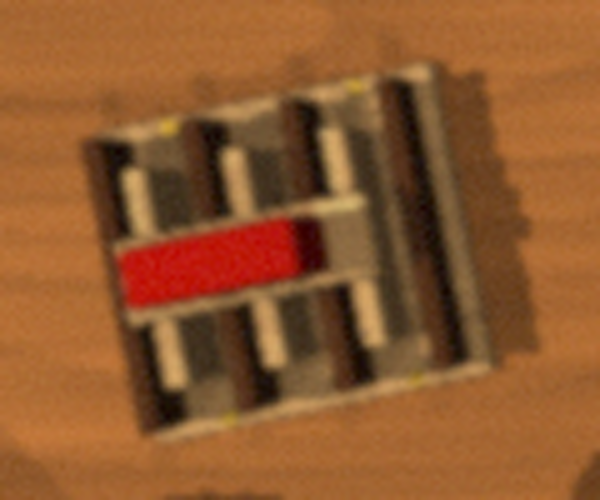

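View pics/side6.png

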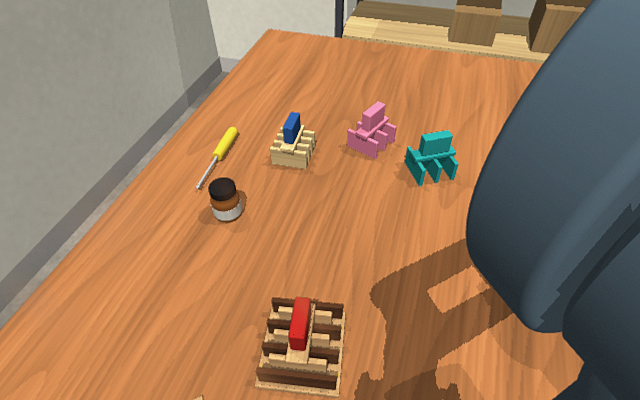

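The comb stands home, one fin per slot, upright and centred. It matches the seated-model overlay, and the blue comb, jar and look-alikes haven't moved. Handing in.

```bash
python3 -c "
from bench import *
o=get_obs(); print(o['time_s'],abs(o['dq']).max(),o['wrist_force']); print(hand_in())"
```

```text
11.9667 0.002725936355578333 [ 0.4343796  -1.04637238  0.43087992]
the job is handed in; nothing more can be done
None
```

The red-handled comb is in the rack, one fin in each of the three slots, upright and resting on the floor. I kept hold of it until it was down and handed the job in at 12.0 s.

- **Correction on the way:** after the first touchdown it sat about 2.5–3 mm too far along the slots. I lifted it about 2 mm, shifted it back and set it down again before letting go.
- **Seating:** it touched the floor at the expected height, with an upward reading of up to 14 N. The highest force I read was well under the limits.
- **Final pictures:** the side and top views, taken with the gripper open and clear, match the model of a fully seated comb to about 1 mm.
- **Bystanders:** the blue comb, the jar and the pink and turquoise look-alikes appear unmoved in the side view. I judged that by eye and did not measure it.

No final check failed. The detection network mixed up some classes, such as the rack and blue comb with the jar, and the comb with its look-alikes. I therefore took the positions from points picked in the images and fitted to the calibrated models.

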